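# Unlock the medicine box with its key

### The arm

A 7-joint arm with a two-finger parallel gripper is mounted at the origin on the work surface; the furniture and walls round the work are solid. World frame = base frame: x ahead of the robot, y to its left, z up, the work surface at z = 0. Lengths are in m, angles in rad, forces in N, time in s.
With the tool pointing down it reaches from about 0.4 to 0.85 m from the base axis. Payload 6.9 kg.
Tool frame: the origin (TCP) lies midway between the tips of the shut fingers; the grasp point (between the pads) lies behind it (ctrl.pinch_z is the z of the grasp point in the tool frame, in m); z points along the fingers, y is the direction in which the jaws open and shut (so a half turn about z gives the same grasp; the last joint's range is limited). The gripper opens to 85 mm and grips with 20 to 120 N. Pads are 22 mm wide; open, the fingers measure 114 mm over their backs; the gripper's body (76 mm by 85 mm) begins 54 mm behind the grasp point. The pads swing forward as they close: fully open they stand 13 mm farther back than shut.
Start: joints at [1.224, 0.507, -0.238, 1.5, 0.126, 1.149, -0.155], TCP at [0.273, -0.562, 0.2] pointing down, gripper open.
Joint ranges: [-3.08, 3.08], [-0.24, 2.05], [-1.43, 1.35], [0, 2.5], [-1.52, 4.66], [0.17, 1.96], [-2.89, 2.89]. Speed limits (rad/s): [2.39, 2.39, 3.14, 3.14, 3.14, 3.14, 3.14].

### API

Orientations are given as a unit quaternion [w, x, y, z].
In Python, from station import ctrl, get_state, vision, ticket, models gives the robot as it stands. Calls block until the motion is done:
- ctrl.movep(position, orientation): joint-space move of the TCP to a pose.
- ctrl.movel(position, frame=None, max_speed=0.15): straight line of the TCP; frame=None keeps the orientation; max_speed is the mean speed in m/s.
- ctrl.set_joints(angles): joint-space move.
- ctrl.ungrasp() and ctrl.close_gripper(force=None): open the fingers fully, or close them until they stop; force is the grip in N (None keeps the last).
- ctrl.pause(seconds).
- ctrl.ik(position, orientation): joint angles nearest the present ones, or None.
- get_state(): the state.
- vision.grab_frame(name): name is "scene" or "top"; returns (picture, depth): 384x512x3 uint8, blue, green, red; 384x512 float32, m along the optical axis (not along the pixel's ray), 0 where there is no reading.
- vision.camera_info(name): a dict with "mtx" (3x3 intrinsics, pixels), "R" (3x3) and "t" (3): a world point X has camera coordinates R X + t. Camera axes: x right, y down, z forward; pixel columns grow to the right and rows downward; lengths in m; the calibration is good to about 2 mm. A picture is of the moment at which its call begins. camera_info takes no time and is no camera call.
A pose or a line that the arm cannot do raises ctrl.Unreachable and nothing moves.
- ticket.close_job(): hands the job in, once; it reports no verdict.
Trained networks look in the newest picture that a camera, given by its name, has taken for a name from the list of things; names that differ only in an ending like _2 or _b are one class to them, and where a whole thing is asked for, a point or a joint stands for the part that bears it (a point fixed in the world has none). Each returns a list of dicts, best first, with "p" (0 to 1); they miss things now and then, are a little off and sometimes report something else, mostly with a low value. They report only what shows in the picture. A call takes as long as a camera call.
- models.recognise(camera, target): "point" ([column, row] in pixels, amid what is visible of it).
- models.masks_of(camera, target): "mask" (384x512 bool, what is visible of it) and "point" ([column, row] in pixels, amid what is visible of it).
The state is a dict: "time": time; "qpos": joint angles; "qd": joint speeds; "tau": joint torques, N m; "tcp_pos": TCP position; "eef_rot": TCP orientation; "contact_force": force on the tool from outside, world axes, zero at the start; "wrist_torque": the same for the moment, N m; "width": finger opening in m.
Only numpy, scipy, OpenCV 4.12 (cv2) and the standard library are available. Lean on these libraries where they do the work, as an engineer would, in place of code of your own. Each camera call takes 0.05 s, during which the arm holds its last target. There are 200 camera calls.

### The job

Unlock the grey steel medicine box: take its key, the round-headed one, out of the wooden key block, feel for the keyway with light pressure, push the key in fully home, and turn it clockwise until the hidden bolt lets go and the sprung lid comes up ajar by itself. Leave the key fully home in the lock, never force it, leave the square-headed key in its block and upset nothing on the worktop.

Things in the scene. Friction and masses are not known exactly. Their poses are not given: they have to be found in the camera images.
- lockbox: Grey painted steel medicine box, fixed to the worktop, 160 mm deep (its x; hinge of the lid at +x, lock near the -x side) by 220 mm wide (its y); top of the closed lid 102 mm and face of the lock's brass plug 102.5 mm above the worktop. Origin: centre of the underside; its yaw is the box's direction. The keyhole is marked 48 mm towards -x from the origin.
- keyhole (a point): Where the lock's axis should be, at the plug's face; tilts with the lid. The lock, clamped in an oversize hole, really sits up to 3 mm either way along the box's y. Its round flange (35 mm, opening 22 mm) rises 2 mm round the plug. Keyway 14.2 x 5.2 mm; locked, its long side rests 0.45 rad clockwise to 0.65 rad counterclockwise (from above) of the box's y: feel or look. Plug friction 0.1 N m.
- lock_wafer_top (a point): Hidden in the lock on its axis, 28 mm below the keyhole: top of a sprung wafer that the key's tip must push down 6 mm; it pushes back with about 3 N, 5.5 N when the key is fully home. Unless the key is within 1.5 mm of home the plug cannot turn more than 0.55 rad clockwise from the box's y. Once turned, the wafer stays caught and does not push the key out.
- lock_bolt (a point): Hidden bolt (a cam on the plug's foot) under its keeper behind the box's front wall, 52 mm below the lid's top. It lets go when the keyway's long side stands about 0.7 rad clockwise (seen from above) of the box's y; the plug's dead stop is at 1.05 rad. Aim for about 0.87 rad.
- lockbox_lid (a joint): Opening angle of the box's lid, rad: 0 shut; a spring lifts it to about 0.25 once the bolt is free and nothing holds it down (about 2 N upwards at the lock), so the lock rises about 30 mm.
- key_block: Oak key block, fixed to the worktop, 52 mm (its x) by 116 mm (its y), 42 mm high; origin at the centre of the underside. Two upright slots in its top, at y = -27 and +27 mm, hold one key each, head up, the flat of the heads facing the block's x; which key stands in which slot changes.
- box_key_head (a point): Centre of the head of the box's key (the right one): upright round black disc 32 mm across, 9 mm thick. Key axes: x = thin direction, y = width, blade along -z. Under the disc a neck 16.5 x 7 mm ends in the shoulder, 24 mm below this point. In the block the shoulder is 42 mm above the worktop, this point 66 mm. About 40 g.
- box_key_shoulder (a point): Middle of that key's shoulder, which sits on the block's top, or on the plug's face when the key is fully home. The steel blade below it is 34 mm long, 12.8 mm wide (key's y), 4 mm thick (x), blunt, 11.8 mm wide at the very tip; it fits either way round.
- spare_key_head (a point): Centre of the square head (30 by 32 mm, 9 mm thick) of another key, 24 mm above its shoulder, in the other slot; its blade is 16 mm wide and does not fit. To be left in the block.
- tumbler: Clear drinking tumbler, 80 mm across, 91 mm high, loose, standing between the box and the back right; origin at the centre of its underside, z up when upright. A bystander.
- mug: White mug, 79 mm across, 89 mm high, loose, to the left of the box; origin at the centre of its underside. A bystander.

How it is judged:
By the outcome, as a careful person would: the job done as asked, in the order asked, and still so for the second after the job is handed in, with the robot touching nothing.
It also fails if it takes over 69 s, if anything falls off the work surface, if the arm or the gripper's body presses on something with over 40 N, if the wrist force passes 120 N, or if a joint passes its speed limit or range.

## Working session

There is one attempt and no reset: what is moved stays moved. The work goes in short steps, each a Python script; the robot and the scene stay as the last script left them, time stands still between calls to the robot, and variables do not carry over. Pictures are saved under pics/ and viewed, about 8 in all and at most 12, crops included, and the job is handed in when it is done.

```bash
ls; mkdir -p pics
python3 - <<'E'
from station import ctrl,get_state,vision,models
import cv2,numpy as np
s=get_state();print(s['time'],s['tcp_pos'],s['eef_rot'],s['contact_force'],s['width'],ctrl.pinch_z)
ims=[]
for c in("scene","top"):
    im,d=vision.grab_frame(c);ims.append(im);i=vision.camera_info(c)
    print(c,i['mtx'].tolist() if hasattr(i['mtx'],'tolist') else i['mtx'],np.round(i['R'],3).tolist(),np.round(i['t'],3),'pos',-np.array(i['R']).T@np.array(i['t']))
    for t in("lockbox","keyhole","key_block","box_key_head","spare_key_head","tumbler","mug"):
        for r in models.recognise(c,t)[:2]:
            u,v=map(int,np.round(r['point']));z=d[v,u]
            X=np.array(i['R']).T@(np.linalg.inv(i['mtx'])@[u,v,1]*z-i['t'])
            print(c,t,round(r['p'],2),u,v,np.round(X,3))
cv2.imwrite('pics/a.png',cv2.resize(np.vstack(ims),(512,768))[:, :]) 
cv2.imwrite('pics/a.png',cv2.resize(np.hstack(ims),(800,300)))
E
```

```text
pics
0.0 [ 0.27309739 -0.56154785  0.19945183] [-8.58694531e-04  9.74480342e-01  2.24471108e-01 -2.17015528e-04] [ 0.57111258 -0.25162391 -0.63544695] 0.08534669626886059 -0.0187
scene [[405.5102679831109, 0.0, 260.4212298853775], [0.0, 405.5102679831109, 189.24993429582477], [0.0, 0.0, 1.0]] [[-0.761, -0.648, -0.023], [-0.31, 0.395, -0.865], [0.57, -0.651, -0.501]] [0.445 0.232 0.873] pos [-0.08653309  0.7649641   0.64870665]
scene lockbox 0.76 233 226 [0.476 0.224 0.101]
scene keyhole 0.59 231 212 [0.52  0.185 0.102]
scene key_block 0.69 342 190 [ 0.413 -0.171  0.04 ]
scene box_key_head 0.63 340 180 [ 0.425 -0.178  0.067]
scene spare_key_head 0.57 340 179 [ 0.425 -0.175  0.071]
scene tumbler 0.96 292 172 [ 0.554 -0.113  0.079]
scene mug 0.92 178 299 [0.417 0.441 0.075]
scene mug 0.16 343 194 [ 0.406 -0.167  0.031]
top [[394.13505385911066, 0.0, 256.2802660759312], [0.0, 394.13505385911066, 183.63455484022947], [0.0, 0.0, 1.0]] [[-0.023, -1.0, 0.001], [-0.977, 0.022, -0.214], [0.214, -0.006, -0.977]] [0.086 0.529 1.016] pos [0.30145404 0.0798966  1.10537785]
top lockbox 0.78 222 185 [0.519 0.163 0.106]
top keyhole 0.85 221 182 [0.528 0.166 0.103]
top key_block 0.97 357 221 [ 0.425 -0.196  0.043]
top box_key_head 0.61 352 217 [ 0.431 -0.174  0.082]
top box_key_head 0.16 223 187 [0.514 0.16  0.103]
top spare_key_head 0.74 356 223 [ 0.419 -0.193  0.044]
top spare_key_head 0.46 369 227 [ 0.405 -0.22   0.067]
top tumbler 0.65 339 165 [ 0.591 -0.165  0.012]
top mug 0.64 130 216 [0.457 0.428 0.01 ]
```

Run:
```python
import cv2,numpy as np
from station import vision
im,d=vision.grab_frame("top");im2,d2=vision.grab_frame("scene")
np.savez('f.npz',t=im,td=d,s=im2,sd=d2)
a=cv2.resize(im[120:260,90:420],(800,340),interpolation=3)
b=cv2.resize(im2[130:330,140:400],(338,260),interpolation=3)
c=cv2.resize(im2[150:230,290:400],(357,260),interpolation=3)
cv2.imwrite('pics/b.png',np.vstack([a,np.pad(np.hstack([b,c]),((0,0),(0,105),(0,0)))]))
```

```text
(no output)
```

View pics/b.png

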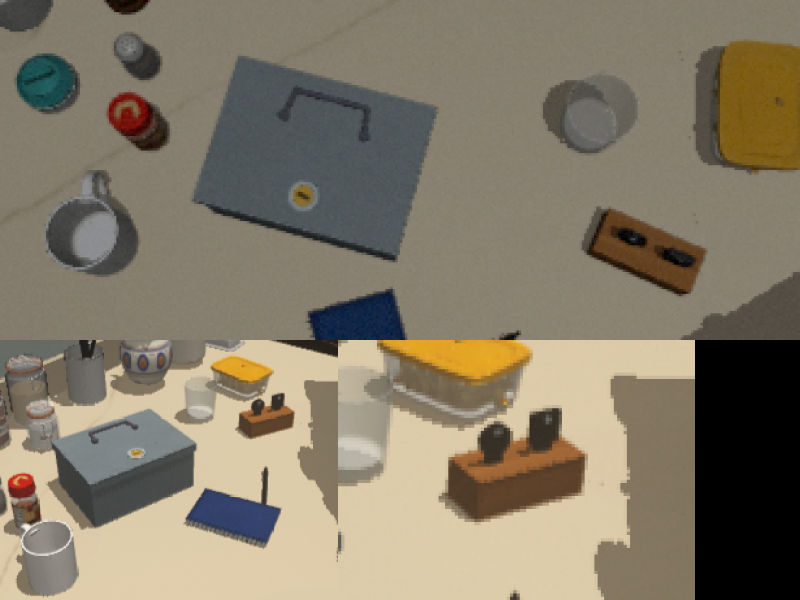

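View pics/a.png

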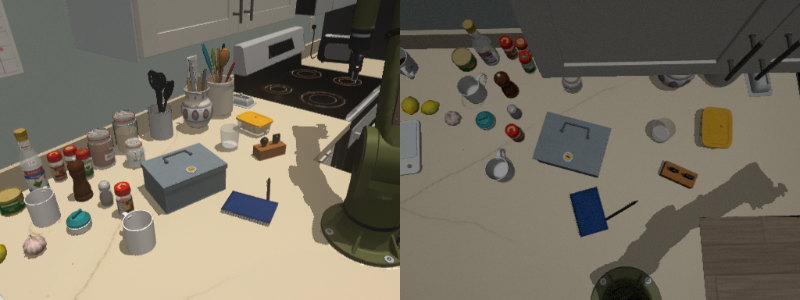

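```bash
cat > h.py <<'E'
import numpy as np,cv2
from station import ctrl,get_state,vision,models
def cloud(c,d):
    i=vision.camera_info(c);v,u=np.mgrid[:384,:512]
    P=np.stack([u,v,np.ones_like(u)],-1)@np.linalg.inv(i['mtx']).T*d[...,None]
    return (P-i['t'])@np.array(i['R'])
def plane(c,uv,z):   # pixel -> world point at height z
    i=vision.camera_info(c);R=np.array(i['R']);o=-R.T@i['t']
    r=R.T@np.linalg.inv(i['mtx'])@[uv[0],uv[1],1];return o+r*(z-o[2])/r[2]
def proj(c,X):
    i=vision.camera_info(c);p=i['mtx']@(np.array(i['R'])@X+i['t']);return p[:2]/p[2]
def quat(psi):       # tool down, jaws opening along world angle psi
    a=(psi+np.pi/2)/2;return np.array([0,np.cos(a),np.sin(a),0])
E
python3 - <<'E'
from h import *
f={c:[vision.grab_frame(c) for _ in range(8)] for c in("top","scene")}
np.savez('avg.npz',**{c:np.mean([x[0] for x in f[c]],0) for c in f},**{c+'d':np.median([x[1] for x in f[c]],0) for c in f})
def rect(P):
    (c,s,a)=cv2.minAreaRect((P*1000).astype(np.float32)[:,:2]);return np.round(c,1),np.round(s,1),round(a,1)
for c in f:
    d=np.median([x[1] for x in f[c]],0);P=cloud(c,d)
    near=lambda p,r:np.hypot(P[...,0]-p[0],P[...,1]-p[1])<r
    for n,p,r,lo,hi in(("lid",(.53,.16),.16,.097,.106),("block",(.425,-.195),.08,.036,.048),):
        m=near(p,r)&(P[...,2]>lo)&(P[...,2]<hi)&(d>0)
        m=cv2.morphologyEx(m.astype(np.uint8),cv2.MORPH_OPEN,np.ones((2,2)))>0
        print(c,n,m.sum(),rect(P[m]),np.median(P[m],0))
    m=near((.425,-.195),.07)&(P[...,2]>.055)&(P[...,2]<.1)
    n,l=cv2.connectedComponents(m.astype(np.uint8))
    for k in range(1,n): print(c,'key',(l==k).sum(),np.round(P[l==k].mean(0),4),np.round(P[l==k].max(0)[2],4),np.argwhere(l==k).mean(0)[::-1])
    # brass plug: yellow
    im=np.mean([x[0] for x in f[c]],0).astype(np.uint8);hsv=cv2.cvtColor(im,cv2.COLOR_BGR2HSV)
    m=near((.49,.17),.06)&(hsv[...,1]>90)&(hsv[...,0]>10)&(hsv[...,0]<40)
    uv=np.argwhere(m).mean(0)[::-1];print(c,'plug',m.sum(),uv,plane(c,uv,.1025))
t=np.mean([x[0] for x in f["top"]],0).astype(np.uint8);s=np.mean([x[0] for x in f["scene"]],0).astype(np.uint8)
u,v=proj("scene",[.485,.178,.1025]).astype(int)
a=cv2.resize(t[188:214,200:230],(600,520)[:2],interpolation=cv2.INTER_CUBIC)[:,:400*3//2]
b=cv2.resize(s[v-10:v+10,u-15:u+15],(390,260),interpolation=cv2.INTER_CUBIC)
a=cv2.resize(a,(400,347));b=cv2.resize(b,(400,267))
cv2.imwrite('pics/c.png',np.hstack([a,cv2.copyMakeBorder(b,0,80,0,0,0)]));print(u,v)
E
```

```text
Traceback (most recent call last):
cv2.error: OpenCV(4.12.0) /io/opencv/modules/imgproc/src/convhull.cpp:143: error: (-215:Assertion failed) total >= 0 && (depth == CV_32F || depth == CV_32S) in function 'convexHull'
```

Reuse the saved averages (contiguity fix).

Run:
```python
from h import *
A=np.load('avg.npz')
def rect(P):
    (c,s,a)=cv2.minAreaRect(np.ascontiguousarray(P[:,:2]*1000,dtype=np.float32));return np.round(c,1),np.round(s,1),round(a,1)
for c in("top","scene"):
    d=A[c+'d'];P=cloud(c,d)
    near=lambda p,r:np.hypot(P[...,0]-p[0],P[...,1]-p[1])<r
    for n,p,r,lo,hi in(("lid",(.53,.16),.16,.097,.106),("block",(.425,-.195),.08,.036,.048),):
        m=near(p,r)&(P[...,2]>lo)&(P[...,2]<hi)&(d>0)
        m=cv2.morphologyEx(m.astype(np.uint8),cv2.MORPH_OPEN,np.ones((2,2)))>0
        print(c,n,m.sum(),rect(P[m]),np.median(P[m],0))
    m=near((.425,-.195),.07)&(P[...,2]>.055)&(P[...,2]<.1)
    n,l=cv2.connectedComponents(m.astype(np.uint8))
    for k in range(1,n): print(c,'key',(l==k).sum(),np.round(P[l==k].mean(0),4),np.round(P[l==k].max(0)[2],4),np.argwhere(l==k).mean(0)[::-1])
    im=A[c].astype(np.uint8);hsv=cv2.cvtColor(im,cv2.COLOR_BGR2HSV)
    m=near((.49,.17),.06)&(hsv[...,1]>90)&(hsv[...,0]>10)&(hsv[...,0]<40)
    uv=np.argwhere(m).mean(0)[::-1];print(c,'plug',m.sum(),uv,plane(c,uv,.1025))
    (x,y)=uv.round().astype(int);w=cv2.resize(im[y-10:y+11,x-10:x+11],(400,400),interpolation=cv2.INTER_CUBIC)
    A_=np.hstack([A_,w]) if c=="scene" else w
cv2.imwrite('pics/c.png',A_)
```

```text
top lid 5268 (array([540.3, 174.1]), array([245.8, 190.5]), 73.5) [0.52023316 0.1653014  0.10348316]
top block 717 (array([ 417.2, -205.5]), array([128.4,  57.1]), 67.7) [ 0.4174109  -0.19995544  0.04308119]
top key 61 [ 0.4316 -0.1721  0.0759] 0.083 [350.70491803 217.08196721]
top key 70 [ 0.4083 -0.2205  0.0767] 0.0843 [369.94285714 225.5       ]
top plug 55 [214.54545455 200.18181818] [0.48008357 0.1825145  0.1025    ]
scene lid 3399 (array([508.9, 123.6]), array([319.7, 163.4]), 73.1) [0.51031615 0.18144084 0.10134642]
scene block 330 (array([ 406.2, -219.8]), array([167.5,  51.4]), 67.3) [ 0.41036046 -0.18786222  0.04051112]
scene key 84 [ 0.4057 -0.2198  0.0697] 0.0814 [353.22619048 175.67857143]
scene key 76 [ 0.429  -0.1713  0.0684] 0.0812 [337.89473684 179.92105263]
scene plug 32 [244.34375 216.59375] [0.47974202 0.17967755 0.1025    ]
```

View pics/c.png

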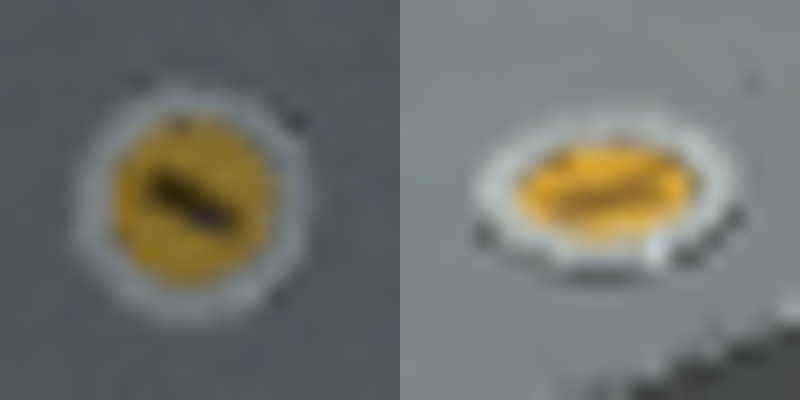

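Run:
```python
from h import *
A=np.load('avg.npz')
im=A['top'].astype(np.float32)
# slit: darkness inside plug, rectified to world mm at plug face
def rectify(c,ctr,z,half,n):
    g=np.linspace(-half,half,n);X=np.stack(np.meshgrid(ctr[0]+g,ctr[1]+g,indexing='ij')+[np.full((n,n),z)],-1) if False else np.stack([*np.meshgrid(ctr[0]+g,ctr[1]+g,indexing='ij'),np.full((n,n),z)],-1)
    i=vision.camera_info(c);p=(X@np.array(i['R']).T+i['t'])@np.array(i['mtx']).T;p=(p[...,:2]/p[...,2:]).astype(np.float32)
    return X,cv2.remap(A[c].astype(np.float32),p[...,0],p[...,1],cv2.INTER_CUBIC)
def pca(X,w):
    w=w/w.sum();m=(X*w[...,None]).sum((0,1));D=X-m;C=np.einsum('ijk,ijl,ij->kl',D,D,w);e,V=np.linalg.eigh(C);v=V[:,1];v=v*np.sign(v[1]);return m,np.degrees(np.arctan2(-v[0],v[1])),np.sqrt(e)
for c,c0 in(("top",(.4801,.1825)),("scene",(.4797,.1797))):
    X,W=rectify(c,c0,.1025,.022,89);g=W[...,2]   # red channel: brass bright
    sat=W[...,2]-W[...,0]
    r=np.hypot(X[...,0]-c0[0],X[...,1]-c0[1])
    br=sat>40; ctr=X[br].mean(0)
    (e,ax,an)=cv2.fitEllipse(cv2.convexHull(np.argwhere(br).astype(np.int32)));e=np.array(e)*.5e-3-.022+c0
    r=np.hypot(X[...,0]-e[0],X[...,1]-e[1]);ref=np.percentile(g[r<.009],80)
    w=np.clip(ref*.7-g,0,None)*(r<.0085)
    m,a,s=pca(X[...,:2],w);print(c,'plug',e.round(4),np.array(ax)*.5,'slit',m.round(4),'yaw deg',a.round(1),s)
# block yaw & keys
for c in("top","scene"):
    hsv=cv2.cvtColor(A[c].astype(np.uint8),cv2.COLOR_BGR2HSV)
    r=models.masks_of(c,"key_block");m=r[0]['mask'].astype(np.uint8);print(c,'mask',r[0]['p'],m.sum())
    if c=="top":
        X,W=rectify(c,(.42,-.197),.042,.08,161);b=W.max(-1);br=((W[...,2]-W[...,0])>45)&(W[...,0]<70)
        br=cv2.morphologyEx(br.astype(np.uint8),cv2.MORPH_CLOSE,np.ones((15,15)))
        n,l,st,_=cv2.connectedComponentsWithStats(br);k=1+st[1:,4].argmax();rc=cv2.minAreaRect(np.argwhere(l==k).astype(np.int32));print('block rect mm',np.array(rc[0])-80+[420,-197],rc[1:])
        print('dark key at z.074',plane(c,(350.7,217.08),.074),plane(c,(369.94,225.5),.074))
        cv2.imwrite('pics/d.png',cv2.resize(np.hstack([W,cv2.merge([br*255.]*3)])[::-1,::-1].copy(),(800,400)))
    else: print(plane(c,(337.9,179.9),.067),plane(c,(353.2,175.7),.067))
```

```text
top plug [0.4802 0.1825] [21.79725838 22.21470451] slit [0.4801 0.1827] yaw deg -31.3 [0.0010448  0.00310969]
scene plug [0.4799 0.1798] [22.5772438  23.19652939] slit [0.4795 0.1818] yaw deg -38.8 [0.0004146  0.00086417]
top mask 0.67 833
block rect mm [ 420.54052734 -197.11592102] ((116.65392303466797, 52.88933563232422), 64.26929473876953)
dark key at z.074 [ 0.4318982  -0.17260944  0.074     ] [ 0.40861825 -0.22134842  0.074     ]
scene mask 0.7 742
[ 0.43032538 -0.17369883  0.067     ] [ 0.40800607 -0.22432334  0.067     ][ WARN:0@1.833] global loadsave.cpp:1063 imwrite_ Unsupported depth image for selected encoder is fallbacked to CV_8U.
```

View pics/d.png

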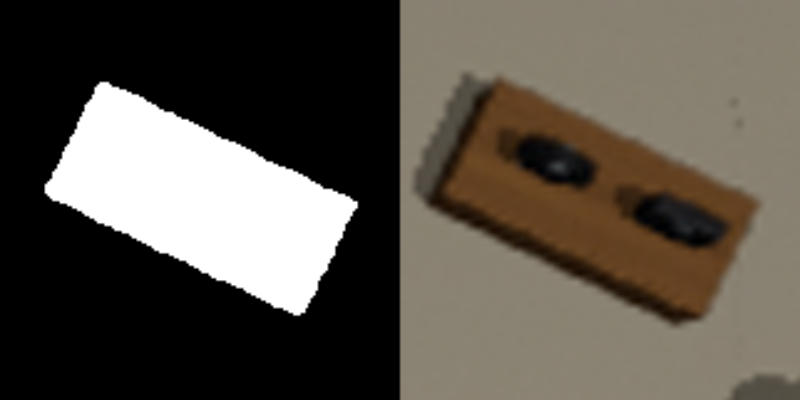

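Run:
```python
from h import *
K=np.array([.4318,-.1731]);L=np.array([.480,.1813])
for off in(0,np.pi,-np.pi):
    print(off,[None if (q:=ctrl.ik(np.r_[p,z],quat(y+off))) is None else np.round(q,2).tolist() for p,z,y in((K,.05,-.449),(L,.2,-.545),(L,.11,-.545),(L,.11,-1.16),(L,.2,-1.16))])
psi=-.449 if abs(ctrl.ik(np.r_[K,.05],quat(-.449))[6])<2 else -.449+np.pi
ctrl.movep(np.r_[K,.17],quat(psi));print(get_state()['time'])
ctrl.movel(np.r_[K,.075]);ctrl.pause(.2);s=get_state();print(s['time'],s['tcp_pos'],s['contact_force'].round(2) if hasattr(s['contact_force'],'round') else s['contact_force'])
a,_=vision.grab_frame("top");b,_=vision.grab_frame("scene")
cv2.imwrite('pics/e.png',np.hstack([cv2.resize(a[180:260,300:400],(400,320),interpolation=3),cv2.resize(b[130:210,290:390],(400,320),interpolation=3)]))
```

```text
0 [[0.64, 0.49, -0.44, 2.1, 0.35, 0.62, -0.5], [0.3, 0.49, -1.07, 1.78, 0.47, 1.15, -1.47], [0.18, 0.55, -0.9, 1.91, 0.54, 0.93, -1.52], [0.06, 0.5, -0.69, 1.92, 0.41, 0.87, -2.0], [0.24, 0.45, -0.96, 1.79, 0.41, 1.12, -2.02]]
3.141592653589793 [[-0.35, 0.76, 1.15, 2.11, -0.92, 0.91, -2.24], [0.36, 0.56, -1.22, 1.78, 0.56, 1.21, 1.57], [0.33, 0.7, -1.23, 1.91, 0.75, 1.09, 1.39], [0.26, 0.62, -1.06, 1.91, 0.64, 1.0, 0.89], [0.36, 0.56, -1.22, 1.78, 0.56, 1.21, 0.96]]
-3.141592653589793 [[-0.35, 0.76, 1.15, 2.11, -0.92, 0.91, -2.24], [0.36, 0.56, -1.22, 1.78, 0.56, 1.21, 1.57], [0.33, 0.7, -1.23, 1.91, 0.75, 1.09, 1.39], [0.26, 0.62, -1.06, 1.91, 0.64, 1.0, 0.89], [0.36, 0.56, -1.22, 1.78, 0.56, 1.21, 0.96]]
3.35
4.3333 [ 0.43235078 -0.17338546  0.07579036] [0.09 0.87 0.08]
```

View pics/e.png

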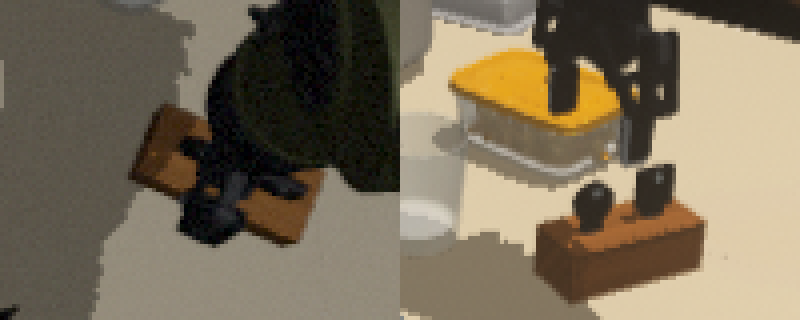

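Run:
```python
from h import *
K=np.array([.4318,-.1731])
ctrl.movel(np.r_[K,.050],max_speed=.06);s=get_state();print(s['tcp_pos'],np.round(s['contact_force'],2))
ctrl.close_gripper(60);s=get_state();print('closed',s['time'],s['width'],s['tcp_pos'],np.round(s['contact_force'],2),np.round(s['wrist_torque'],2))
ctrl.movel(np.r_[K,.105],max_speed=.06);s=get_state();print(s['time'],s['width'],np.round(s['contact_force'],2))
ctrl.movel(np.r_[K,.20]);
ctrl.movep(np.array([.480,.1813,.19]),quat(-.545));ctrl.pause(.2);s=get_state();print(s['time'],s['width'],s['tcp_pos'],s['eef_rot'],np.round(s['contact_force'],2),s['qpos'])
a,_=vision.grab_frame("top");b,_=vision.grab_frame("scene")
cv2.imwrite('pics/f.png',np.hstack([cv2.resize(a[140:260,150:300],(400,320),interpolation=3),cv2.resize(b[140:240,190:315],(400,320),interpolation=3)]))
```

```text
[ 0.43162745 -0.17287066  0.04962555] [ 0.31  0.71 -0.2 ]
closed 5.7667 -0.0003256486290620365 [ 0.43215359 -0.17316983  0.05022229] [-0.25  0.26  2.43] [-0.07 -0.06  0.07]
6.8333 -0.00041667292610104474 [-0.08  0.5  -1.11]
9.1583 -0.00011697113727314838 [0.48040766 0.17999226 0.18994647] [ 2.05647270e-04  8.71865014e-01  4.89746204e-01 -1.04082389e-04] [-0.48 -0.52  0.07] [ 0.07606044  0.39716738 -0.68861902  1.80322014  0.28880665  1.0439724
 -1.26869393]
```

View pics/f.png

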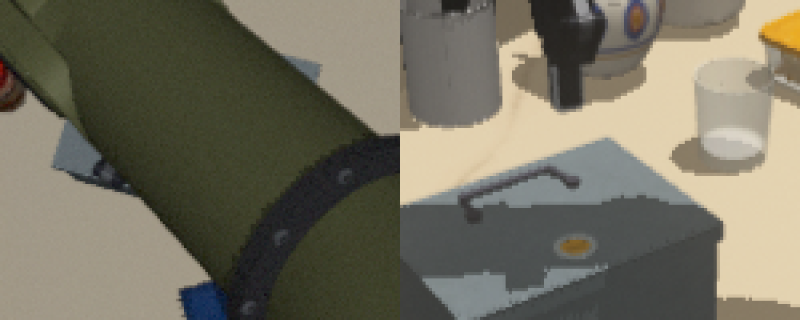

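Run:
```python
from h import *
a,da=vision.grab_frame("top");b,db=vision.grab_frame("scene");np.savez('g.npz',a=a,da=da,b=b,db=db)
print(proj("scene",[.4318,-.1731,.066]),proj("top",[.4318,-.1731,.066]))
for c,d in(("top",da),("scene",db)):
    P=cloud(c,d);m=(np.hypot(P[...,0]-.425,P[...,1]+.195)<.1)&(P[...,2]>.055)&(P[...,2]<.12)
    n,l,st,ce=cv2.connectedComponentsWithStats(m.astype(np.uint8))
    for k in range(1,n):print(c,st[k,4],ce[k],P[l==k].mean(0).round(4),P[l==k][:,2].max())
cv2.imwrite('pics/g.png',np.hstack([cv2.resize(a[180:260,320:400],(400,400),interpolation=3),cv2.resize(b[150:210,310:370],(400,400),interpolation=3)]))
```

```text
[337.33520008 180.12558842] [350.17815752 217.50914205]
top 60 [350.56666667 217.25      ] [ 0.4313 -0.1718  0.0755] 0.08485480691973059
top 68 [369.94117647 225.41176471] [ 0.4085 -0.2204  0.0773] 0.08709528363761088
scene 83 [353.36144578 175.6626506 ] [ 0.4052 -0.2198  0.0699] 0.08267482867960903
scene 76 [337.89473684 179.92105263] [ 0.4289 -0.1711  0.0685] 0.08228252053001019
```

View pics/g.png

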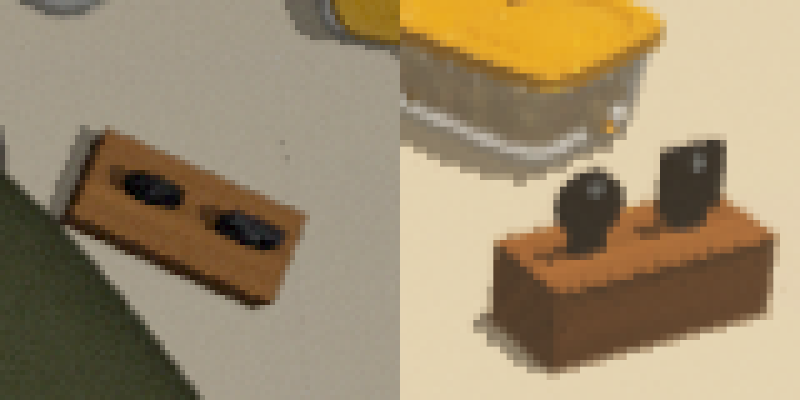

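Run:
```python
from h import *
T=np.array([.4324,-.1734,.0758])
for psi in(-.449,-.449+np.pi/2):
  for s in(1,-1):
    print(psi,s,[proj("scene",T+[s*r*np.cos(psi),s*r*np.sin(psi),.013]).round(1) for r in(.0425,.057)])
# cloud of present fingertips near scene px 243,165
d=np.load('g.npz')['db'];P=cloud("scene",d);s=get_state();print(s['tcp_pos'],s['width'])
m=(np.hypot(P[...,0]-s['tcp_pos'][0],P[...,1]-s['tcp_pos'][1])<.1)&(P[...,2]>.13)&(P[...,2]<.35)
Q=P[m];print(len(Q),Q[:,2].min())
for z in(.15,.17,.18,.19,.2,.21,.23):
    q=Q[abs(Q[:,2]-z)<.006];print(z,len(q),q.mean(0).round(3) if len(q) else '',np.ptp(q,0).round(3) if len(q) else '')
```

```text
-0.449 1 [array([329.9, 167.3]), array([327.3, 165.3])]
-0.449 -1 [array([346.1, 179.5]), array([349. , 181.7])]
1.1217963267948965 1 [array([325.3, 176.3]), array([321. , 177.3])]
1.1217963267948965 -1 [array([350. , 170.2]), array([354. , 169.2])]
[0.48013056 0.18086376 0.19005797] 0.00011084776210015077
859 0.2194217148801422
0.15 0  
0.17 0  
0.18 0  
0.19 0  
0.2 0  
0.21 0  
0.23 44 [0.474 0.187 0.231] [0.028 0.02  0.011]
```

Run:
```python
from h import *
g=np.load('g.npz');b=g['b'];s=get_state();print(s['time'],ctrl.pinch_z)
t=np.array(s['tcp_pos'])
for z in(.19,.2,.21,.22,.23,.25):print(z,proj("scene",np.r_[t[:2],z]).round(1))
print(b[155:190,236:252].sum(-1))
print(g['db'][160:182:2,238:252:2].round(3))
c=vision.camera_info("scene")
```

```text
9.3583 -0.0187
0.19 [242.2 185.2]
0.2 [242.  181.4]
0.21 [241.8 177.5]
0.22 [241.6 173.6]
0.23 [241.4 169.7]
0.25 [241.  161.7]
[[117 115 114 112 109 114 115 113 116 118 118 118 114 119 119 139]
 [118 115 115 111 113 110 114 112 124 121 124 128 116 119 121 177]
 [119 113 115 115 115 119 115 122 130 126 126 128 116 121 133 258]
 [126 118 118 119 116 117 117 126 128 121 122 124 121 119 145 277]
 [155 115 123 117 116 116 122 119 121 124 138 141 144 165 218 320]
 [158 162 179 117 118 118 119 119 124 128 196 231 240 280 325 320]
 [175 257 268 124 122 123 120 125 124 136 237 310 317 316 318 319]
 [205 256 269 152 125 125 125 125 127 135 237 286 295 311 314 316]
 [224 257 273 174 125 126 128 128 125 134 228 272 265 301 303 304]
 [217 236 274 176 124 126 129 131 127 129 207 339 357 352 328 331]
 [237 208 274 179 121 127 128 126 125 133 201 332 352 354 354 353]
 [283 211 277 197 125 126 128 129 125 130 201 319 353 353 356 354]
 [285 209 278 220 124 129 126 129 124 134 205 321 353 355 357 357]
 [283 198 276 190 127 124 129 129 128 131 205 322 352 357 354 358]
 [282 173 279 223 130 128 130 127 
[... 1169 characters left out ...]
6]
 [611 599 587 576 535 484 426 430 427 426 422 424 425 427 426 420]
 [572 535 485 423 431 426 427 427 424 425 424 424 418 419 420 421]
 [424 431 421 424 423 428 428 426 424 421 421 423 420 421 418 421]]
[[0.886 0.861 0.867 0.871 0.872 1.394 1.392]
 [0.895 0.887 0.889 0.89  0.898 1.405 1.408]
 [0.898 0.893 0.898 0.892 0.905 1.454 1.452]
 [0.896 0.891 0.895 0.896 0.904 1.432 0.   ]
 [0.9   0.894 0.895 0.897 0.898 1.432 1.434]
 [0.906 0.898 0.902 0.903 0.903 1.419 1.409]
 [0.904 0.901 0.901 0.904 0.907 1.398 1.404]
 [0.911 0.911 0.915 0.918 1.392 1.394 1.39 ]
 [1.375 1.375 1.373 1.376 1.374 1.376 1.372]
 [1.364 1.366 1.364 1.364 1.365 1.359 1.364]
 [1.356 1.356 1.355 1.352 1.353 1.357 1.352]]
```

Run:
```python
from h import *
K=np.array([.4318,-.1731])
ctrl.ungrasp()
ctrl.movep(np.r_[K,.15],quat(-.449))
ctrl.movel(np.r_[K,.050]);ctrl.movel(np.r_[K,.024],max_speed=.04);s=get_state();print(s['tcp_pos'],np.round(s['contact_force'],2))
b,_=vision.grab_frame("scene")
ctrl.close_gripper(60);s=get_state();print('closed',s['time'],s['width'],s['tcp_pos'],np.round(s['contact_force'],2),np.round(s['wrist_torque'],2))
b2,_=vision.grab_frame("scene")
cv2.imwrite('pics/h.png',np.hstack([cv2.resize(x[135:205,305:375],(400,400),interpolation=3) for x in(b,b2)]))
```

```text
[ 0.43189386 -0.17302231  0.02400949] [-0.25  0.87 -0.19]
closed 13.8417 0.007933437606341286 [ 0.43193426 -0.17317367  0.02413925] [-0.79  0.13  2.3 ] [ 0.    0.07 -0.04]
```

View pics/h.png

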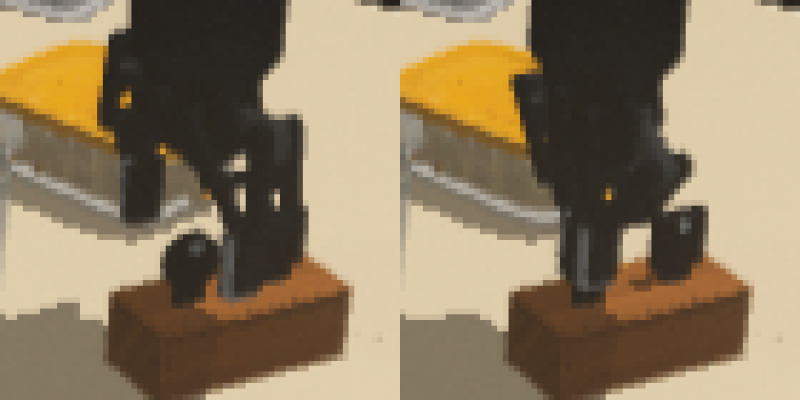

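```bash
cat >> h.py <<'E'
def fz(n=3):
    return np.mean([get_state()['contact_force'][2] for _ in range(n)])
def down(xy,z0,z1,step,f0,lim,speed=.03):
    """lower in steps until the upward force exceeds f0+lim; returns z target reached, force"""
    z=z0;f=f0
    while z>z1+1e-6:
        z=max(z-step,z1);ctrl.movel(np.r_[xy,z],max_speed=speed);f=get_state()['contact_force'][2]
        if f-f0>lim:break
    return z,f-f0
E
python3 - <<'E'
from h import *
K=np.array([.4318,-.1731]);L=np.array([.4803,.1815])
ctrl.movel(np.r_[K,.075],max_speed=.06);ctrl.movel(np.r_[K,.165],max_speed=.2)
s=get_state();print('lift',s['time'],s['width'],np.round(s['contact_force'],2))
ctrl.movep(np.r_[L,.165],quat(-.54));ctrl.movel(np.r_[L,.128]);ctrl.pause(.1)
b,_=vision.grab_frame("scene")
s=get_state();f0=fz();print(s['time'],s['width'],s['tcp_pos'],np.round(s['contact_force'],2),np.round(s['wrist_torque'],2))
z,f=down(L,.128,.112,.001,f0,2.5)
s=get_state();print(z,f,f0,s['time'],s['tcp_pos'],np.round(s['contact_force'],2),np.round(s['wrist_torque'],2),s['width'])
cv2.imwrite('pics/i.png',cv2.resize(b[150:240,205:295],(600,600),interpolation=3))
E
```

```text
lift 15.4917 0.007978568240045801 [-0.43 -0.08 -0.35]
17.3833 0.007958521963976143 [0.4809668  0.18150295 0.12891427] [ 0.34  0.3  -0.58] [-0.   -0.01 -0.  ]
0.112 0.5318826100384897 -0.5836903826517923 21.3833 [0.48024786 0.18152227 0.11194351] [-1.6   0.89 -0.05] [ 0.18  0.19 -0.  ] 0.007950266556706094
```

View pics/i.png

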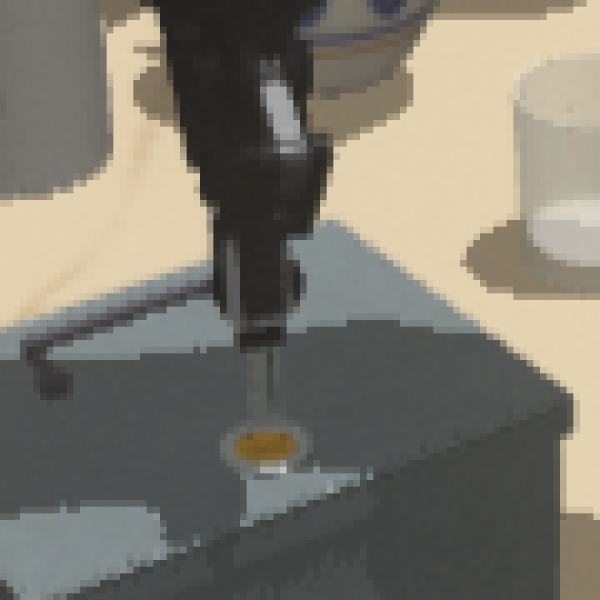

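Run:
```python
from h import *
L=np.array([.4803,.1815]);f0=np.array([.1,.2,-.58]);z=.112
L=L+.0004*np.array([-.857,.514]);ctrl.movel(np.r_[L,z],max_speed=.03)
while z>.0945:
    s=get_state();f=np.array(s['contact_force'])-f0
    print(round(z,4),L.round(4),f.round(2),np.round(s['wrist_torque'],2),round(s['tcp_pos'][2],4))
    if f[2]>7: break
    L=L+np.clip(f[:2]*.00012,-.0004,.0004);z-=.002
    ctrl.movel(np.r_[L,z],max_speed=.03)
s=get_state();f=np.array(s['contact_force'])-f0;print(s['time'],z,L,f.round(2),s['width'],s['tcp_pos'])
np.save('L.npy',np.r_[L,z])
```

```text
0.112 [0.48   0.1817] [-0.68 -0.5   0.58] [ 0.06  0.02 -0.  ] 0.1121
0.11 [0.4799 0.1816] [-0.26  0.42 -0.28] [ 0.06 -0.06 -0.  ] 0.1099
0.108 [0.4798 0.1817] [-0.22 -0.01 -0.82] [ 0.02 -0.03  0.03] 0.1079
0.106 [0.4798 0.1817] [0.17 0.43 0.65] [ 0.08 -0.08  0.02] 0.1059
0.104 [0.4798 0.1817] [ 0.21 -0.21  0.21] [ 0.09 -0.02 -0.01] 0.1039
0.102 [0.4799 0.1817] [ 0.23  0.36 -0.14] [ 0.06 -0.03 -0.04] 0.1019
0.1 [0.4799 0.1818] [ 1.44 -0.67  0.  ] [ 0.01  0.01 -0.06] 0.0999
0.098 [0.4801 0.1817] [ 0.02  0.1  -0.14] [ 0.08 -0.    0.02] 0.0979
0.096 [0.4801 0.1817] [ 0.13 -0.52 -0.58] [-0.02  0.04 -0.05] 0.0959
23.8833 0.09399999999999999 [0.48008205 0.18163262] [0.35 0.4  0.19] 0.007663910104232816 [0.4800237  0.18161137 0.09386374]
```

Run:
```python
from h import *
*L,z=np.load('L.npy');L=np.array(L);f0=np.array([.1,.2,-.4])
while z>.0805:
    z-=.001 if z>.0865 else .0005
    ctrl.movel(np.r_[L,z],max_speed=.03);ctrl.pause(.05)
    F=np.mean([get_state()['contact_force'] for _ in range(3)],0)-f0
    print(round(z,4),L.round(4),F.round(2),round(get_state()['tcp_pos'][2],4))
    L=L+np.clip(F[:2]*.0001,-.0003,.0003)
    if F[2]>9: break
s=get_state();print(s['time'],s['width'],np.round(s['wrist_torque'],2))
np.save('L.npy',np.r_[L,z])
```

```text
0.093 [0.4801 0.1816] [ 0.86  0.24 -0.54] 0.093
0.092 [0.4802 0.1817] [-0.21  0.18  0.41] 0.0919
0.091 [0.4801 0.1817] [-0.78  0.1  -1.2 ] 0.091
0.09 [0.4801 0.1817] [-1.11 -0.42  2.79] 0.0902
0.089 [0.48   0.1816] [ 0.72 -0.67  3.63] 0.0891
0.088 [0.48   0.1816] [ 0.25 -0.33  3.96] 0.0881
0.087 [0.4801 0.1815] [-0.61 -0.07  4.13] 0.087
0.086 [0.48   0.1815] [-0.34  0.26  3.2 ] 0.086
0.0855 [0.48   0.1816] [1.21 0.1  4.67] 0.0855
0.085 [0.4801 0.1816] [0.1  0.23 5.09] 0.085
0.0845 [0.4801 0.1816] [-0.01  0.43  5.78] 0.0846
0.084 [0.4801 0.1816] [-1.87 -0.72 10.48] 0.0845
27.4833 0.007828399542628468 [-0.06  0.25 -0.03]
```

Run:
```python
from h import *
*L,z=np.load('L.npy');L=np.array(L);f0=np.array([.1,.2,-.4])
y=-.54
while y>-1.16+1e-6:
    y=max(y-.09,-1.16);ctrl.movel(np.r_[L,z],frame=quat(y),max_speed=.03)
    s=get_state();F=np.array(s['contact_force'])-f0;T=s['wrist_torque']
    print(round(y,3),F.round(2),np.round(T,3),round(s['tcp_pos'][2],4),round(s['time'],2))
    L=L+np.clip(F[:2]*.0001,-.0002,.0002)
    if abs(T[2])>.6 or np.abs(F).max()>20: print('stop');break
q=s['eef_rot'];print(2*np.arctan2(q[2],q[1])-np.pi/2,s['tcp_pos'],s['width'])
np.save('L.npy',np.r_[L,z])
```

```text
-0.63 [ 0.68 -0.03 10.03] [0.137 0.121 0.04 ] 0.0845 27.73
-0.72 [-0.04 -0.41  8.66] [ 0.054  0.143 -0.008] 0.0845 27.98
-0.81 [-0.26  0.16  8.75] [-0.029  0.065  0.06 ] 0.0845 28.23
-0.9 [ 0.13 -0.52 10.35] [-0.075 -0.052  0.036] 0.0845 28.48
-0.99 [-0.01  0.02  8.91] [-0.124 -0.017  0.028] 0.0845 28.73
-1.08 [-0.44 -1.93  9.8 ] [-0.178 -0.078  0.06 ] 0.0845 28.98
-1.16 [ 0.94 -0.56  8.65] [-0.102 -0.09   0.064] 0.0845 29.23
-1.1606563366450686 [0.48050656 0.18120151 0.08448041] 0.007665805727142441
```

Run:
```python
from h import *
*L,z=np.load('L.npy');L=np.array(L);f0=np.array([.1,.2,-.4])
for zz in(.0845,.0855,.0865,.0875):
    ctrl.movel(np.r_[L,zz],max_speed=.02);ctrl.pause(.15)
    F=np.mean([get_state()['contact_force'] for _ in range(3)],0)-f0;print(zz,F.round(2),round(get_state()['time'],2))
    if F[2]<-1.5: print('pulling');break
b,d=vision.grab_frame("scene");P=cloud("scene",d)
for u,v in((200,200),(215,215)):print(P[v-3:v+4,u-3:u+4].mean((0,1)).round(4))
cv2.imwrite('pics/j.png',cv2.resize(b[150:290,170:310],(560,560),interpolation=3))
```

```text
0.0845 [ 1.96 -0.14  5.96] 29.63
0.0855 [2.64 0.21 1.11] 30.03
0.0865 [ 3.02 -0.2   1.41] 30.43
0.0875 [ 3.83 -1.44  0.72] 30.83
[0.6995 0.1317 0.043 ]
[0.5402 0.2193 0.1028]
```

View pics/j.png

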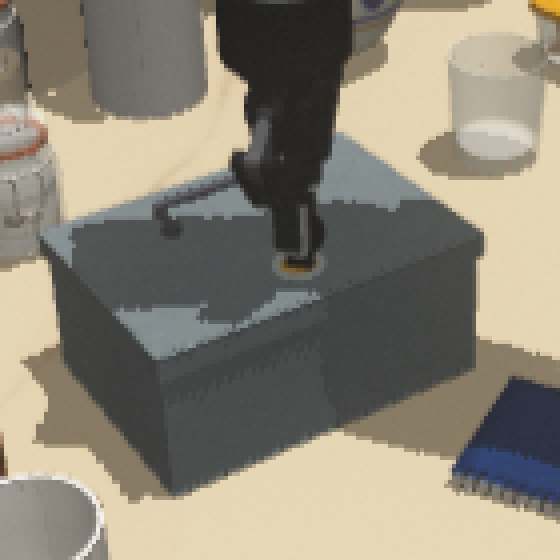

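Run:
```python
from h import *
*L,z=np.load('L.npy');L=np.array(L)
ctrl.movel(np.r_[L,.0843],max_speed=.02);ctrl.pause(.2);s=get_state();print(np.round(s['contact_force'],2),s['tcp_pos'])
ctrl.ungrasp();s=get_state();print(s['time'],np.round(s['contact_force'],2),s['width'])
ctrl.movel(np.r_[L,.20],max_speed=.1);s=get_state();print(s['time'],np.round(s['contact_force'],2))
ctrl.movep(np.array([.42,-.05,.3]),quat(-.9));ctrl.pause(.3)
a,da=vision.grab_frame("top");b,d=vision.grab_frame("scene");print(get_state()['time'])
P=cloud("scene",d);np.savez('k.npz',a=a,b=b,d=d,da=da)
Pt=cloud("top",da)
for X in((.50,.12),(.47,.22),(.6,.17)):
    m=np.hypot(Pt[...,0]-X[0],Pt[...,1]-X[1])<.008;print(X,np.median(Pt[m][:,2]))
cv2.imwrite('pics/k.png',np.hstack([cv2.resize(b[150:290,170:310],(400,400),interpolation=3),cv2.resize(a[140:240,150:250],(400,400),interpolation=3)]))
```

```text
[ 2.91 -1.84  5.83] [0.4800849  0.18117054 0.08457187]
32.125 [-0.18 -0.02 -0.08] 0.0854972244729073
33.4333 [ 1.03  0.85 -0.2 ]
34.85
(0.5, 0.12) 0.13123472855504664
(0.47, 0.22) 0.14624001971381892
(0.6, 0.17) 0.11072930495724766
```

View pics/k.png

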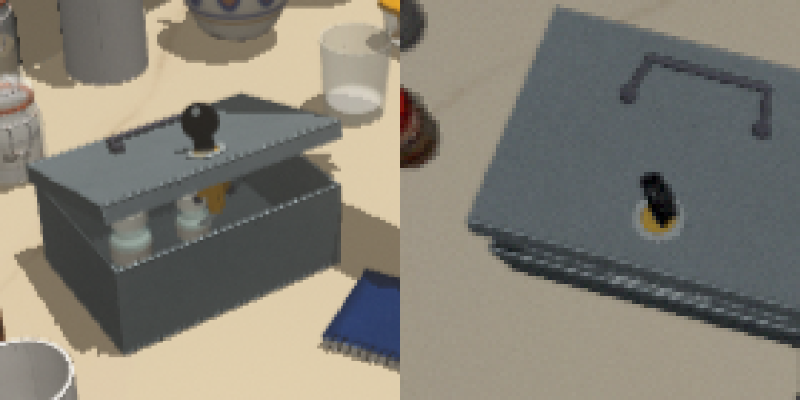

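Run:
```python
from h import *
k=np.load('k.npz')
for c,d in(("top",k['da']),("scene",k['d'])):
    P=cloud(c,d);r=np.hypot(P[...,0]-.49,P[...,1]-.178)
    m=(r<.06)&(r>.04)&(P[...,2]>.115)&(P[...,2]<.16);Q=P[m]
    for _ in range(4):
        co=np.linalg.lstsq(np.c_[Q[:,:2],np.ones(len(Q))],Q[:,2],rcond=None)[0];e=Q[:,2]-Q[:,:2]@co[:2]-co[2];Q=Q[abs(e)<max(.002,2*e.std())]
    n=np.r_[-co[:2],1];h=(P@n-co[2])/np.linalg.norm(n)
    v=np.sort(h[(r<.035)&(h>.01)&(h<.08)]);print(c,'tilt',np.arctan(np.hypot(*co[:2])),'head heights mm',(v[-8:]*1e3).round(1),len(v))
s=get_state();print(s['time'],s['contact_force'])
# pixel check: predicted head top for home key (40.5 mm above the lid)
```

```text
top tilt 0.2865221796818465 head heights mm [42.4 42.8 42.8 42.8 42.8 43.8 45.5 46.7] 72
scene tilt 0.2049742158461598 head heights mm [42.9 43.  43.1 43.3 43.8 44.  44.4 45.4] 155
34.85 [ 0.11305355 -0.04232395 -0.37804219]
```

Run:
```python
from h import *
f=[vision.grab_frame("scene") for _ in range(6)];im=np.mean([x[0] for x in f],0);d=np.median([x[1] for x in f],0)
A=np.load('avg.npz');d0=A['scened']
def head(P,base,nrm,ctr):
    h=(P-base)@nrm;r=np.linalg.norm(P-base-h[...,None]*nrm,axis=-1)
    v=np.sort(h[(r<.03)&(h>.012)&(h<.08)]);return len(v),(np.percentile(v,[50,80,90,95])*1e3).round(1)
def fit(P,ctr,a,b,lo,hi):
    r=np.hypot(P[...,0]-ctr[0],P[...,1]-ctr[1]);Q=P[(r<b)&(r>a)&(P[...,2]>lo)&(P[...,2]<hi)]
    for _ in range(5):
        co=np.linalg.lstsq(np.c_[Q[:,:2],np.ones(len(Q))],Q[:,2],rcond=None)[0];e=Q[:,2]-Q[:,:2]@co[:2]-co[2];Q=Q[abs(e)<max(.002,2*e.std())]
    n=np.r_[-co[:2],1];return np.r_[ctr,np.dot(co[:2],ctr)+co[2]],n/np.linalg.norm(n)
P0=cloud("scene",d0);print('before, in block',head(P0,np.array([.4318,-.1731,.042]),np.array([0,0,1.]),0))
P=cloud("scene",d);b,n=fit(P,np.array([.486,.180]),.022,.06,.115,.165);print('after',b.round(4),n.round(3),head(P,b,n,0))
x=im.sum(-1).round().astype(int);print(x[178:210,228:252:2])
print('pred: base',proj("scene",b).round(1),[ (k,proj("scene",b+n*k).round(1)) for k in(.0005,.0245,.0405,.0435)])
```

```text
before, in block (77, array([25.9, 33.7, 35.8, 37.6]))
after [0.486  0.18   0.1369] [ 0.237 -0.071  0.969] (143, array([28.4, 36.4, 39.2, 41.7]))
[[591 594 593 594 594 595 593 594 594 594 594 594]
 [594 595 594 594 594 595 594 594 594 593 594 595]
 [594 594 594 594 596 594 594 595 593 594 595 593]
 [594 594 594 594 594 595 595 595 595 594 594 595]
 [593 594 593 594 594 594 594 595 595 594 594 593]
 [595 594 594 594 594 594 594 594 595 595 573 529]
 [594 595 594 594 595 594 594 594 593 555 448 236]
 [594 595 594 593 591 532 532 547 532 361 227 227]
 [594 594 593 591 512 213 195 301 231 227 227 226]
 [594 594 595 555 127 254 122 129 185 226 226 226]
 [594 595 590 392 136 333 127 120 136 270 262 224]
 [594 558 531 176 137 324 144 118 130 342 362 266]
 [559 382 271 116 124 281 119 118 119 236 369 368]
 [384 257 192 118 116 117 118 117 117 220 370 368]
 [236 190 230 116 116 117 117 116 118 178 371 371]
 [283 276 362 115 114 116 116 117 117 189 369 366]
 [372 373 365 115 116 114 115 117 117 242 367 365]
 [371 372 369 141 114 115 116 116 120 313 369 369]
 [372 372 369 253 114 114 113 115 155 371 370 370]
 [370 370 371 361 168 115 114 114 230 370 371 371]
 [368 370 369 371 301 117 114 114 211 370 374 373]
 [366 368 370 372 364 120 112 114 146 401 381 369]
 [371 370 370 370 368 114 112 114 140 446 433 372]
 [372 372 373 341 348 122 118 128 143 383 500 371]
 [375 370 340 224 336 175 179 194 271 468 446 369]
 [377 366 266 271 491 325 337 352 423 477 340 367]
 [375 373 369 369 426 451 451 469 418 338 369 366]
 [374 372 372 364 288 326 340 260 366 366 368 335]
 [371 369 369 368 368 369 364 362 365 366 358 288]
 [371 370 369 368 366 367 366 358 347 348 251 276]
 [372 371 370 366 363 351 389 315 302 242 272 274]
 [372 369 370 369 369 309 404 259 279 274 272 276]]
pred: base [241.7 203.7] [(0.0005, array([241.6, 203.5])), (0.0245, array([239.9, 194.1])), (0.0405, array([238.7, 187.7])), (0.0435, array([238.5, 186.5]))]
```

Run:
```python
from station import ticket,get_state
print(get_state()['time']);print(ticket.close_job())
```

```text
35.15
the job is handed in; nothing more can be done
None
```

The box is unlocked: I turned the round-headed key to about 0.87 rad clockwise of the box's y and released it. The lid came up ajar by itself, and I handed the job in at about 35 s.

**How it went**
- **First grasp missed:** the fingers shut on nothing, at width 0. The camera put the real fingertips about 30 mm higher than the stated TCP, so I went 26 mm lower and the second grasp held at 8 mm. The key had not moved in the block.
- **Insertion:** the tip entered the keyway on the first try. The wafer pushed back with about 3 N rising to 5.8 N, and the shoulder seated at about 10 N at the expected height.
- **Turning:** the wrist torque stayed below 0.2 N m, so nothing was forced.
- **Before release:** I raised the gripped key 3 mm to see whether the lid followed. I then pressed it back to the home height with about 6 N and opened the fingers.

**Last checks**
- The pictures show the lid ajar, with a tilt of about 0.20 rad (scene camera) or 0.29 rad (top camera), against the stated 0.25.
- The key stands in the lock and the robot was clear of everything. The tumbler, still visible in the last picture, stood undisturbed. I did not look at the key block or the rest of the worktop again.
- **Weakest check:** single-frame depth put the key's head 2–4 mm higher above the lid than a fully home key should be. A reading of the key in its block also came out high, by 1–3 mm. The key's outline and the forces during insertion agree with it being fully home.

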